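Close up a row of relief tiles and lock it

TASK

The row of four sunflower tiles in the wooden channel stands short of the end stop. Push on the last tile only (the one farthest from the stop), so that the row slides as one train until it is tight against the stop, then move the fingers out of the way and swing the wooden keeper fully across the channel, behind the last tile. Everything is only pushed: lift nothing, leave everything else where it lies, and finish clear of it all.

Things in the scene. Friction and masses are not known exactly. Their poses are not given: they have to be found in the camera images.
- board: Wooden work board, fixed to the table (place and yaw vary): covers x -140 to +130, y -220 to +220 mm of its frame, top at z = 18 mm above the table. Origin: under the tile channel's centreline, on the table; x across the channel, y along it towards the end stop, z up. Two strips (tops at z = 28 mm) bound the channel, 63 mm wide: x -31.5 to +31.5 mm, strip outer edges at -55 and +58 mm.
- stop_face (a point): Middle of the end stop's face at the channel floor (board y = +170, z = 18 mm). The stop is a wooden block, its top 46 mm above the table.
- channel_mouth (a point): Middle of the channel's open end, on its floor (board y = -200, z = 18 mm), where the strips begin.
- tile1: Loose tile 1 of 4 in the channel, counted from the end stop: terracotta, 60 mm across the channel, 50 mm along it, 18 mm thick, with a sunflower relief 2 mm high on top; about 0.1 kg. Origin: centre of its underside; axes as the board's. In the tight row its origin is at board y = 145 mm; it starts 50 to 120 mm short, all but touching its neighbours.
- tile2: Loose tile 2 of 4 in the channel, counted from the end stop: terracotta, 60 mm across the channel, 50 mm along it, 18 mm thick, with a sunflower relief 2 mm high on top; about 0.1 kg. Origin: centre of its underside; axes as the board's. In the tight row its origin is at board y = 95 mm; it starts 50 to 120 mm short, all but touching its neighbours.
- tile3: Loose tile 3 of 4 in the channel, counted from the end stop: terracotta, 60 mm across the channel, 50 mm along it, 18 mm thick, with a sunflower relief 2 mm high on top; about 0.1 kg. Origin: centre of its underside; axes as the board's. In the tight row its origin is at board y = 45 mm; it starts 50 to 120 mm short, all but touching its neighbours.
- tile4: Loose tile 4 of 4 in the channel, counted from the end stop (the last of the row, the only one to push on): terracotta, 60 mm across the channel, 50 mm along it, 18 mm thick, with a sunflower relief 2 mm high on top; about 0.1 kg. Origin: centre of its underside; axes as the board's. In the tight row its origin is at board y = -5 mm; it starts 50 to 120 mm short, all but touching its neighbours.
- keeper (a joint): Swing of the keeper, a dark wooden bar pivoted on the board's +x strip, in rad: 0 = parked along the strip, pointing to board -y; grows as it swings over the channel (clockwise from above) to its hard stop at 1.57, square across it, pointing to board -x, 3 mm behind the last tile of a tight row. Starts at -0.4 to 0 (negative: away from the channel). Light friction (1 N); stays where left.
- keeper_bar (a point): Middle of the keeper bar's length, half-way up it. The bar is 16 mm wide and 12 mm thick and reaches 70 mm from its pivot; underside 30 mm, top 42 mm above the table: above the strips, but lower than the tiles' tops, so a tile in its way blocks it.
- keeper_pivot (a point): Pivot of the keeper, on its top face, 42 mm above the table, at board x = +45, y = -41 mm.
- keeper_peg (a point): Centre of the top of the keeper's upright wooden peg: 12 mm across, 16 mm tall on the bar, its top 58 mm above the table, 58 mm from the pivot along the bar.
- roundel: Bystander: round terracotta relief, 56 mm across, 12 mm thick, lying on the board on the -x side of the channel. Origin at its underside's centre.
- modeller: Bystander: wooden modelling tool with a steel blade, about 170 mm long and 18 mm wide, 8 mm thick, lying along the board on the -x side of the channel. Origin below its middle.
- glaze: Bystander: small white jar with a lid, 40 mm across, 45 mm tall, on the board on the +x side of the channel near the end stop. Origin at its underside's centre.
- mug: Bystander: mug, 76 mm across, 85 mm tall, on the table beyond the board's stop end. Origin at its underside's centre.
- brush: Bystander: brush lying on the table along the board's +x edge. Origin under its middle.
- pattern: Bystander: dark wooden pattern block, 90 x 60 x 20 mm, on the table by the board's +x edge. Origin at its underside's centre.
There are look-alikes about, which are no part of the job. Leave any turquoise or yellow look-alike of the tile4 alone.

How it is judged:
On the way, in this order (a step that is already met when the one before it is completed fails the run):
1. the row of four tiles is tight against the end stop (y of tile1 in the frame of board above 0.142 m and y of tile2 in the frame of board above 0.092 m and y of tile3 in the frame of board above 0.042 m and y of tile4 in the frame of board above -0.008 m and z of each of tile1, tile2, tile3, tile4 in the frame of board below 0.021 m), for 0.2 s.
2. the keeper is swung fully across behind the row (value of joint keeper above 1.43 rad), for 0.2 s.
At the end, for the whole second after the job is handed in: All four tiles lie flat in the channel, at rest, each within 3 mm of its place in a tight row against the end stop, and the keeper is across behind the last tile, within 8 degrees of square (joint above 1.43 rad) (all of step 1 and value of joint keeper above 1.43 rad and velocity of joint keeper below 0.05 rad/s and linear speed of each of tile1, tile2, tile3, tile4 below 0.01 m/s); the robot touches nothing.
It fails at once if a tile is lifted (more than 5 mm) or tipped (more than 12 degrees) (z of any of tile1, tile2, tile3, tile4 in the frame of board above 0.023 m or angle between any of tile1, tile2, tile3, tile4's own z axis and vertical above 0.21 rad).
It fails at once if the fingers push on a tile other than the last one (more than 1 N) (contact force between the fingers and tile1 above 1 N or contact force between the fingers and tile2 above 1 N or contact force between the fingers and tile3 above 1 N).
It fails at once if a bystander is moved (more than 20 mm) (distance of any of roundel, modeller, glaze, mug, brush, pattern from where it was at the start of the episode above 0.02 m).
It also fails if it takes over 51 s, if anything falls off the work surface, if the arm or the gripper's body presses on something with over 40 N, if the wrist force passes 120 N, or if a joint passes its speed limit or range.

ROBOT

A 7-joint arm with a two-finger parallel gripper is mounted at the origin on the work surface. World frame = base frame: x ahead of the robot, y to its left, z up, the work surface at z = 0. Lengths are in m, angles in rad, forces in N, time in s.
With the tool pointing down it reaches from about 0.425 to 0.925 m from the base axis. Payload 6.8 kg.
Tool frame: the origin (TCP) lies midway between the tips of the shut fingers; the grasp point (between the pads) lies 19 mm behind it (bot.pinch_z is the distance from the TCP to the grasp point, in m); x points along the fingers, y is the direction in which the jaws open and shut, and the axes are right-handed (so a half turn about x gives the same grasp; the last joint's range is limited). The gripper opens to 85 mm and grips with 20 to 120 N. Pads are 22 mm wide; open, the fingers measure 114 mm over their backs; the gripper's body (76 mm by 85 mm) begins 54 mm behind the grasp point. The pads swing forward as they close: fully open they stand 13 mm farther back than shut.
Start: joints at [1.107, 0.477, 0.022, 1.555, -0.011, 1.109, -0.083], TCP at [0.235, -0.633, 0.231] pointing down, gripper open.
Joint ranges: [-2.96, 2.96], [-0.34, 2.1], [-1.41, 1.46], [0.24, 2.44], [-1.37, 4.51], [0.17, 1.92], [-2.96, 2.96]. Speed limits (rad/s): [2.39, 2.39, 3.14, 3.14, 3.14, 3.14, 3.14].

INTERFACE

Orientations are given as a unit quaternion [w, x, y, z].
In Python, from station import bot gives the robot as it stands. The module is installed in compiled form; this text tells all that it offers.
- The arm moves only by the tool step_arm, never from a script. Its argument "plan" is a list of rows, each a list of 6 numbers: the shift along the tool's x, y, z in units of 40 mm (1.0 is 40 mm), then the turn, a rotation vector about the tool's x, y, z in units of 360 degrees (1.0 is 360 degrees). In form: [[dx, dy, dz, ax, ay, az], ...]. A call has 1 to 8 rows; each row shifts and turns the commanded pose from where the row before left it, along the tool's axes as they then stand; what a row does not reach is not made up. A row lasts 1/8 s, in which the tool goes at most 62.5 mm and 10.7 degrees, less where a joint would pass 70% of its speed; a pose out of reach is approached as far as the arm can. A call with a number of a shift or a turn outside -1 to 1 is refused whole. A call with a gripper value outside its range is refused whole. "fingers" is the closure, from -1 (fully open) to 1 (shut), set as the call begins (left out, the last holds). The fingers move at their own pace and stop on an object; "force" is the grip in N (left out, the last holds). Time passes only in rows, so rows that do not move let the fingers close. It gives the time, the measured TCP pose, the force and the opening at its end, in the units of the state.
- bot.get_obs(): the state, without advancing time (a new reading comes with each control period).
- bot.read_camera(name): name is "side" or "top"; returns (picture, depth): 400x640x3 uint8, red, green, blue; 400x640 float32, m along the optical axis (not along the pixel's ray), 0 where there is no reading.
- bot.camera_model(name): a dict with "mtx" (3x3 intrinsics, pixels), "origin" and "rotation" of the camera in the world. Camera axes: x right, y up, looking along -z (the intrinsics and any distortion apply to the point x, -y, -z); pixel columns grow to the right and rows downward; lengths in m; the calibration is good to about 2 mm. A picture is of the moment at which its call begins. camera_model takes no time and is no camera call.
- bot.hand_in(): hands the job in, once; it reports no verdict.
The state is a dict: "t": time; "q": joint angles; "joint_vel": joint speeds; "joint_torque": joint torques, N m; "eef_pos": TCP position; "tool_rot": TCP orientation; "contact_force": force on the tool from outside, world axes, zero at the start; "torque": the same for the moment, N m; "gripper_width": opening from 0.0 (shut) to 1.0 (fully open).
Only numpy, scipy, OpenCV 4.12 (cv2) and the standard library are available. Lean on these libraries where they do the work, as an engineer would, in place of code of your own. Each camera call takes 0.05 s, during which the arm holds its last target.

## Working session

There is one attempt and no reset: what is moved stays moved. The work goes in short steps, Python scripts to look and compute and a tool call to move; the robot and the scene stay as the last step left them, time stands still between calls to the robot, and variables do not carry over. Pictures are saved under pics/ and viewed, and the job is handed in when it is done.

Besides the shell and the picture viewer there is one more tool, called after "Emit:" in YAML: its name, and indented under it one key for each argument. step_arm: Moves the arm, as the interface text tells. Shifts and turns lie within -1 to 1; 1 stands for 40 mm of shift or 360 degrees of turn. Its arguments: {"type":"object","properties":{"plan":{"type":"array"},"fingers":{"type":"number"},"force":{"type":"number"}},"required":["plan"]}

```bash
mkdir -p pics; python3 - <<'E'
from station import bot
import cv2,numpy as np
o=bot.get_obs(); print({k:np.round(v,3) for k,v in o.items()}, bot.pinch_z)
for n in("side","top"):
    p,d=bot.read_camera(n); cv2.imwrite(f"pics/{n}0.png",p[:,:,::-1]); np.savez(f"{n}0.npz",p=p,d=d)
    m=bot.camera_model(n); print(n,m)
E
```

```text
{'t': np.float64(0.0), 'q': array([ 1.107,  0.478,  0.022,  1.556, -0.012,  1.109, -0.083]), 'joint_vel': array([-0.002, -0.001, -0.002,  0.001, -0.   ,  0.   ,  0.   ]), 'joint_torque': array([-0.0000e+00, -5.9646e+01,  1.6080e+00, -2.8119e+01,  1.2000e-02,
        9.0000e-03, -0.0000e+00]), 'eef_pos': array([ 0.235, -0.632,  0.23 ]), 'tool_rot': array([-0.124, -0.696, -0.126,  0.696]), 'contact_force': array([0.265, 0.365, 0.03 ]), 'torque': array([0.035, 0.042, 0.004]), 'gripper_width': np.float64(1.001)} 0.0187
side {'mtx': array([[366.74843959,   0.        , 315.14392611],
       [  0.        , 366.74843959, 194.61510642],
       [  0.        ,   0.        ,   1.        ]]), 'origin': array([0.21961543, 0.73903918, 0.65904097]), 'rotation': array([-0.21068804, -0.09847007,  0.44322032,  0.86571932])}
top {'mtx': array([[406.9013898 ,   0.        , 318.55903635],
       [  0.        , 406.9013898 , 193.75801897],
       [  0.        ,   0.        ,   1.        ]]), 'origin': array([0.47912293, 0.01917439, 1.0207761 ]), 'rotation': array([-0.69830078, -0.04108306,  0.03533935,  0.71375019])}
```

View pics/top0.png

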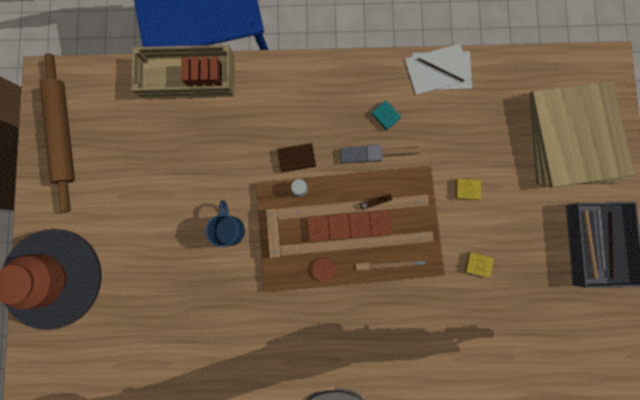

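View pics/side0.png

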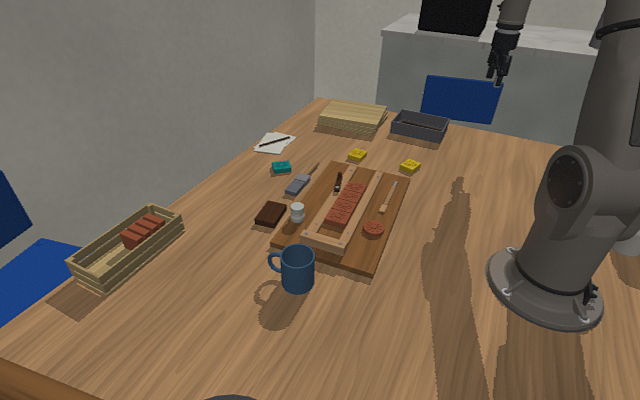

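The top view shows the stop at (273,233), the red tile row at (308–392, 225) and the keeper at about (376,201). The yellow tiles at (469,189) and (480,265) and the turquoise one at (386,115) are outside the channel, so they are the look-alikes. Next I'll take an enlarged crop and measure.

```bash
cat > h.py <<'E'
import numpy as np,cv2
from scipy.spatial.transform import Rotation as R
from station import bot
def ray(n,uv,z):
    m=bot.camera_model(n);K=m["mtx"];w,x,y,zz=m["rotation"];Rm=R.from_quat([x,y,zz,w]).as_matrix()
    a=np.linalg.inv(K)@np.array([uv[0],uv[1],1.]);d=Rm@np.array([a[0],-a[1],-a[2]])
    o=np.array(m["origin"]);return o+d*(z-o[2])/d[2]
def proj(n,P):
    m=bot.camera_model(n);K=m["mtx"];w,x,y,zz=m["rotation"];Rm=R.from_quat([x,y,zz,w]).as_matrix()
    c=Rm.T@(np.array(P)-m["origin"]);v=K@np.array([c[0],-c[1],-c[2]]);return v[:2]/v[2]
def shot(n,name,box,s):
    p,d=bot.read_camera(n);np.savez(name+".npz",p=p,d=d);x0,y0,x1,y1=box
    cv2.imwrite(f"pics/{name}.png",cv2.resize(p[y0:y1,x0:x1,::-1],None,fx=s,fy=s,interpolation=cv2.INTER_CUBIC));return p,d
E
python3 - <<'E'
from h import *
p=np.load("top0.npz")["p"];d=np.load("top0.npz")["d"]
cv2.imwrite("pics/topc.png",cv2.resize(p[160:300,250:450,::-1],None,fx=4,fy=4,interpolation=cv2.INTER_CUBIC))
p2=np.load("side0.npz")["p"]
cv2.imwrite("pics/sidec.png",cv2.resize(p2[150:280,250:420,::-1],None,fx=4.5,fy=4.5,interpolation=cv2.INTER_CUBIC))
h=cv2.cvtColor(p,cv2.COLOR_RGB2HSV)
m=(((h[...,0]<8)|(h[...,0]>174))&(h[...,1]>140)&(h[...,2]>70)).astype(np.uint8)
m[:200]=0
cs,_=cv2.findContours(m,cv2.RETR_EXTERNAL,cv2.CHAIN_APPROX_NONE)
for c in cs:
    if cv2.contourArea(c)>60:
        r=cv2.minAreaRect(c);print(r,cv2.contourArea(c))
        for q in cv2.boxPoints(r):print(q,np.round(ray("top",q,.036),4))
E
```

```text
(no output)
```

View pics/topc.png

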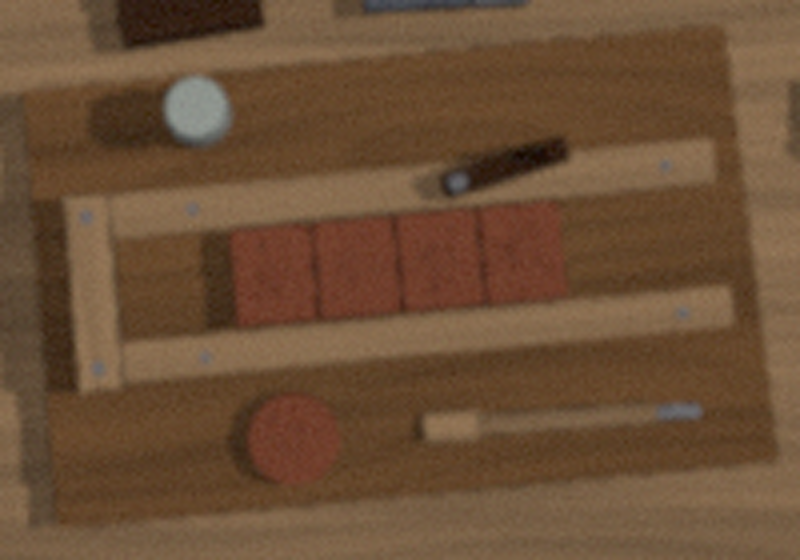

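View pics/sidec.png

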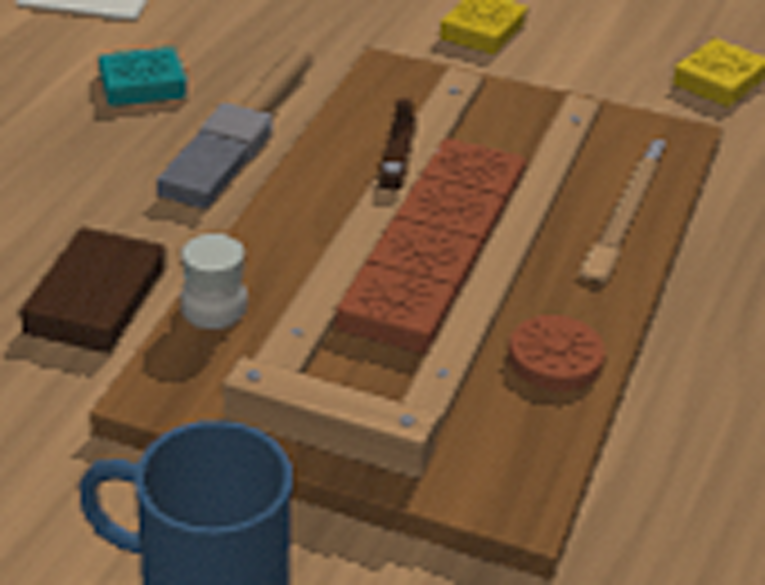

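```bash
python3 - <<'E'
from h import *
p=np.load("top0.npz")["p"]
h=cv2.cvtColor(p,cv2.COLOR_RGB2HSV)
print(h[225,[318,340,360,385]],h[270,322],h[225,410],h[205,340])
m=((h[...,0]<8)|(h[...,0]>174)).astype(np.uint8)*(h[...,1]>130).astype(np.uint8)
m[:208]=0;m[285:]=0;m[:,:295]=0;m[:,405:]=0
m=cv2.morphologyEx(m,cv2.MORPH_CLOSE,np.ones((3,3)))
cs,_=cv2.findContours(m,cv2.RETR_EXTERNAL,cv2.CHAIN_APPROX_NONE)
for c in cs:
    if cv2.contourArea(c)>60:
        r=cv2.minAreaRect(c);print(r,cv2.contourArea(c))
        for q in cv2.boxPoints(r):print(q,np.round(ray("top",q,.037),4))
# crop points
f=lambda u,v:((u+.5)/4-.5+250,(v+.5)/4-.5+160)
P=dict(stopA=((66,199),.046),stopB=((82,392),.046),stopfA=((107,196),.046),stopfB=((120,388),.046),
 px_o=((714,139),.028),px_i=((716,183),.028),mx_i=((731,286),.028),mx_o=((734,326),.028),pivot=((457,183),.042),
 tipm=((567,148),.042),glaze=((197,104),.063),bA=((22,92),.018),bB=((723,28),.018),bC=((777,460),.018),bD=((53,524),.018))
W={k:ray("top",f(*a),z) for k,(a,z) in P.items()}
for k,v in W.items():print(k,np.round(v,4))
# board fit from corners
src=np.array([[.13,.22],[.13,-.22],[-.14,-.22],[-.14,.22],[.058,-.2],[.0315,-.2],[-.0315,-.2],[-.055,-.2],[.045,-.041]])
dst=np.array([W[k][:2] for k in("bA","bB","bC","bD","px_o","px_i","mx_i","mx_o","pivot")])
a=src-src.mean(0);b=dst-dst.mean(0)
th=np.arctan2((a[:,0]*b[:,1]-a[:,1]*b[:,0]).sum(),(a*b).sum())
Rm=np.array([[np.cos(th),-np.sin(th)],[np.sin(th),np.cos(th)]]);t=dst.mean(0)-Rm@src.mean(0)
print("yaw",th,"t",t);print(np.round((dst-(src@Rm.T+t))*1000,1))
np.savez("board.npz",R=Rm,t=t,th=th)
for k,v in W.items():print(k,np.round(Rm.T@(v[:2]-t)*1000,1))
E
```

```text
[[  8 147 113]
 [  8 157 109]
 [  9 159 114]
 [ 10 169 104]] [  9 163 111] [ 15 157  99] [ 16  98 138]
((321.8926086425781, 270.724853515625), (19.989259719848633, 18.186948776245117), 34.99202346801758) 206.5
[308.48993 272.443  ] [0.398 0.054 0.037]
[318.91943 257.54364] [0.4326 0.0285 0.037 ]
[335.2953 269.0067] [ 0.4048 -0.01    0.037 ]
[324.86578 283.90607] [0.3704 0.0157 0.037 ]
((348.6827392578125, 225.74954223632812), (23.038782119750977, 80.65057373046875), 84.03550720214844) 1299.5
[307.37875 218.4828 ] [0.5265 0.0543 0.037 ]
[387.59274 210.10222] [ 0.5425 -0.14    0.037 ]
[389.98672 233.01628] [ 0.4873 -0.1435  0.037 ]
[309.77274 241.39687] [0.4714 0.0496 0.037 ]
stopA [0.5501 0.1527 0.046 ]
stopB [0.4352 0.1441 0.046 ]
stopfA [0.5514 0.1281 0.046 ]
stopfB [0.4371 0.1215 0.046 ]
px_o [ 0.5795 -0.242   0.028 ]
px_i [ 0.5525 -0.2419  0.028 ]
mx_i [ 0.4897 -0.2478  0.028 ]
mx_o [ 0.4656 -0.2483  0.028 ]
pivot [ 0.5549 -0.0826  0.042 ]
tipm [ 0.5746 -0.1496  0.042 ]
glaze [0.6036 0.0722 0.063 ]
bA [0.6195 0.1835 0.018 ]
bB [ 0.6498 -0.2537  0.018 ]
bC [ 0.3845 -0.2728  0.018 ]
bD [0.3554 0.1659 0.018 ]
yaw 0.06809327494062092 t [ 0.50734363 -0.04472519]
[[-2.6 -0.1]
 [-2.2  1.7]
 [ 1.8  0.9]
 [ 2.7  0.7]
 [ 0.6 -1.7]
 [ 0.1  0.3]
 [ 0.2 -1.4]
 [-0.5 -0.3]
 [-0.2 -0. ]]
stopA [ 56.1 194.1]
stopB [-59.1 193.3]
stopfA [ 55.7 169.4]
stopfB [-58.7 170.6]
px_o [  58.5 -201.7]
px_i [  31.6 -199.7]
mx_i [ -31.4 -201.4]
mx_o [ -55.5 -200.3]
pivot [ 44.8 -41. ]
tipm [  59.9 -109.2]
glaze [104.  110.1]
bA [127.4 220.1]
bB [ 127.9 -218.2]
bC [-138.1 -219.2]
bD [-137.3  220.5]
```

```bash
cat >> h.py <<'E'
B=np.load("board.npz") if __import__("os").path.exists("board.npz") else None
def b2w(x,y,z): return np.r_[B["R"]@np.array([x,y])/1000+B["t"],z/1000]
def w2b(P): return np.r_[B["R"].T@(np.array(P)[:2]-B["t"])*1000,P[2]*1000]
def state():
    o=bot.get_obs();w,x,y,z=o["tool_rot"];T=R.from_quat([x,y,z,w]).as_matrix()
    Rb=np.eye(3);Rb[:2,:2]=B["R"]
    return o,T,Rb.T@T
def go(x,y,z):  # board mm target -> tool-axis units
    o,T,Tb=state();d=T.T@(b2w(x,y,z)-o["eef_pos"])
    print("tcp board",np.round(w2b(o["eef_pos"]),1),"F",np.round(o["contact_force"],1),"t",o["t"],"units",np.round(d/.04,3))
E
python3 - <<'E'
from h import *
f=lambda u,v:((u+.5)/4-.5+250,(v+.5)/4-.5+160)
for n,uv in dict(t4a=(556,204),t4b=(567,298),t1a=(231,231),t1b=(238,326)).items(): print(n,np.round(w2b(ray("top",f(*uv),.036)),1))
o,T,Tb=state();print("tool axes in board cols\n",np.round(Tb,3))
# turn about tool x to bring tool y to +-board x
th=np.arctan2(Tb[2-2,2],Tb[0,1]);print("turn tool x deg",np.degrees(th),np.degrees(th)/360)
for s in(1,-1):
    M=Tb@R.from_euler('x',np.degrees(th)*s,degrees=True).as_matrix();print(np.round(M,3))
go(0,-150,100)
# keeper: dark mask PCA
p=np.load("top0.npz")["p"];g=p.sum(2);s=np.zeros_like(g);
ys,xs=np.where(g[190:212,355:396]<130);pts=np.c_[xs+355,ys+190].astype(np.float32)
r=cv2.minAreaRect(pts);print(len(pts),r)
for q in cv2.boxPoints(r):print(np.round(w2b(ray("top",q,.042)),1))
E
```

```text
t4a [ 27.2 -99.9  36. ]
t4b [ -29.7 -100.4   36. ]
t1a [28.6 97.3 36. ]
t1b [-28.7  98.1  36. ]
tool axes in board cols
 [[-0.001  0.284 -0.959]
 [ 0.002 -0.959 -0.284]
 [-1.    -0.002  0.   ]]
turn tool x deg -73.51451074927688 -0.2042069743035469
[[-0.001  1.     0.   ]
 [ 0.002  0.    -1.   ]
 [-1.    -0.001 -0.002]]
[[-0.001 -0.839 -0.544]
 [ 0.002 -0.544  0.839]
 [-1.    -0.     0.002]]
tcp board [-311.8 -567.6  230.4] F [ 0.1 -0.7 -0.7] t 0.1 units [  3.272  -7.793 -10.437]
142 ((375.42431640625, 200.7540283203125), (6.249325275421143, 31.246625900268555), 72.89727020263672)
[ 53.  -31.4  42. ]
[  68.7 -105.4   42. ]
[  53.9 -108.3   42. ]
[ 38.3 -34.4  42. ]
```

Emit:
step_arm:
  plan:
    - [0,0,0,-0.0292,0,0]
    - [0,0,0,-0.0292,0,0]
    - [0,0,0,-0.0292,0,0]
    - [0,0,0,-0.0292,0,0]
    - [0,0,0,-0.0292,0,0]
    - [0,0,0,-0.0292,0,0]
    - [0,0,0,-0.0292,0,0]
    - [0,0,0,0,0,0]
  fingers: 1

```text
t: 1.1
eef_pos: [0.2349, -0.6325, 0.2308]
tool_rot: [0.516, 0.483, 0.517, -0.483]
contact_force: [-0.2, -0.0, -0.4]
gripper_width: -0.001
```

```bash
python3 - <<'E'
from h import *
o,T,Tb=state();print(np.round(Tb,3),o["q"].round(2),o["gripper_width"]);go(0,-150,100)
E
```

```text
[[ 0.     1.    -0.001]
 [ 0.001 -0.001 -1.   ]
 [-1.     0.    -0.001]] [ 1.3   0.49 -0.25  1.54  0.13  1.13  1.09] -0.0012757789432930918
tcp board [-311.8 -567.9  230.8] F [-0.2 -0.  -0.4] t 1.1 units [  3.281   7.789 -10.448]
```

Emit:
step_arm:
  plan:
    - [0.2,0.97,-1,0,0,0]
    - [0.2,0.97,-1,0,0,0]
    - [0.2,0.97,-1,0,0,0]
    - [0.2,0.97,-1,0,0,0]
    - [0.2,0.97,-1,0,0,0]
    - [0.2,0.97,-1,0,0,0]
    - [0.2,0.97,-1,0,0,0]
    - [0.2,0.97,-1,0,0,0]

```text
t: 2.1
eef_pos: [0.5236, -0.2907, 0.1671]
tool_rot: [0.516, 0.484, 0.516, -0.484]
contact_force: [1.2, -0.4, 0.4]
gripper_width: -0.002
```

```bash
python3 - <<'E'
from h import *
o,T,Tb=state();print(np.round(Tb,3),o["q"].round(2));go(0,-145,24)
E
```

```text
[[-0.     1.    -0.004]
 [-0.    -0.004 -1.   ]
 [-1.    -0.     0.   ]] [ 0.69  0.45 -0.38  1.79  0.2   0.95  0.3 ]
tcp board [  -0.6 -246.5  167.1] F [ 1.2 -0.4  0.4] t 2.1 units [ 3.576  0.005 -2.538]
```

Emit:
step_arm:
  plan:
    - [0.3,0,-0.85,0,0,0]
    - [0.5,0,-0.85,0,0,0]
    - [0.7,0.02,-0.82,0,0,0]
    - [0.7,0,0,0,0,0]
    - [0.6,0,0,0,0,0]
    - [0.4,0,0,0,0,0]
    - [0,0,0,0,0,0]

```text
t: 2.98
eef_pos: [0.5157, -0.1913, 0.0383]
tool_rot: [0.516, 0.482, 0.517, -0.483]
contact_force: [0.2, -0.2, -0.1]
gripper_width: 0.006
```

```bash
python3 - <<'E'
from h import *
go(0,-110,25); shot("side","side1",(250,100,420,230),4.5); shot("top","top1",(250,160,450,300),4)
E
```

```text
tcp board [  -1.7 -146.8   38.3] F [ 0.2 -0.2 -0.1] t 2.975 units [ 0.334  0.042 -0.92 ]
```

View pics/side1.png

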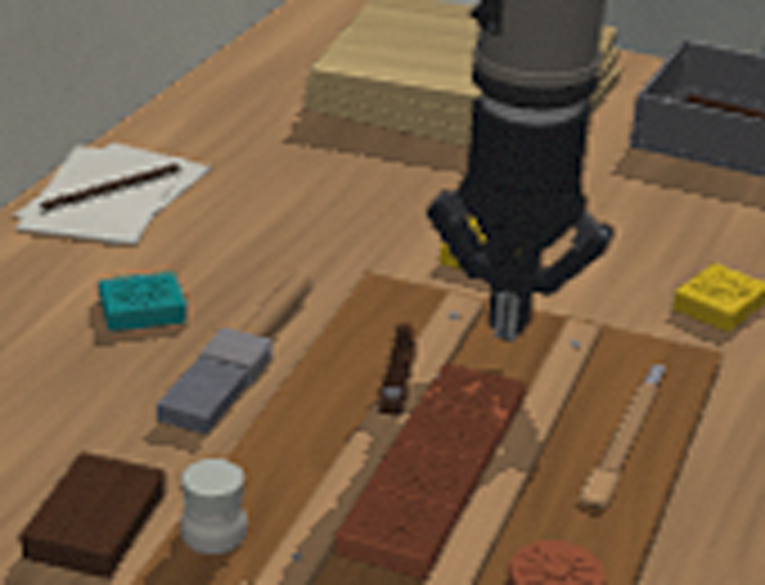

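View pics/top1.png

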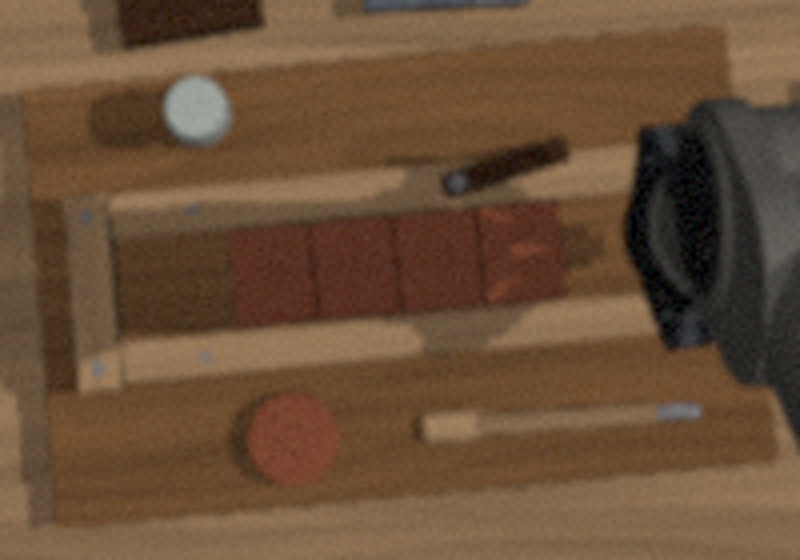

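Side view: the shut fingers, at crop (508,320), are centred in the channel behind tile 4. The keeper at (397,370) is well to one side. I'll lower the fingers and push.

Emit:
step_arm:
  plan:
    - [0.33,0.04,0,0,0,0]
    - [0,0,0,0,0,0]
    - [0,0,-0.3,0,0,0]
    - [0,0,-0.3,0,0,0]
    - [0,0,-0.15,0,0,0]
    - [0,0,-0.1,0,0,0]
    - [0,0,-0.1,0,0,0]
    - [0,0,-0.1,0,0,0]

```text
t: 4.08
eef_pos: [0.5153, -0.1504, 0.0263]
tool_rot: [0.517, 0.482, 0.516, -0.483]
contact_force: [-0.1, -3.5, 1.0]
gripper_width: -0.0
```

```bash
python3 - <<'E'
from h import *
go(0,-41,25)
E
```

```text
tcp board [   0.8 -106.    26.3] F [-0.1 -3.5  1. ] t 4.075 units [ 0.03  -0.019 -1.624]
```

Emit:
step_arm:
  plan:
    - [0,0,-0.15,0,0,0]
    - [0,0,-0.15,0,0,0]
    - [0,0,-0.15,0,0,0]
    - [0,0,-0.15,0,0,0]
    - [0,0,-0.15,0,0,0]
    - [0,0,-0.15,0,0,0]
    - [0,0,-0.15,0,0,0]
    - [0,0,-0.15,0,0,0]

```text
t: 5.08
eef_pos: [0.5119, -0.1013, 0.0262]
tool_rot: [0.517, 0.482, 0.517, -0.482]
contact_force: [0.3, -6.3, 4.0]
gripper_width: 0.001
```

```bash
python3 - <<'E'
from h import *
go(0,-41,25); shot("top","top2",(250,160,450,300),4)
E
```

```text
tcp board [  0.7 -56.8  26.2] F [ 0.3 -6.3  4. ] t 5.075 units [ 0.031 -0.018 -0.395]
```

View pics/top2.png

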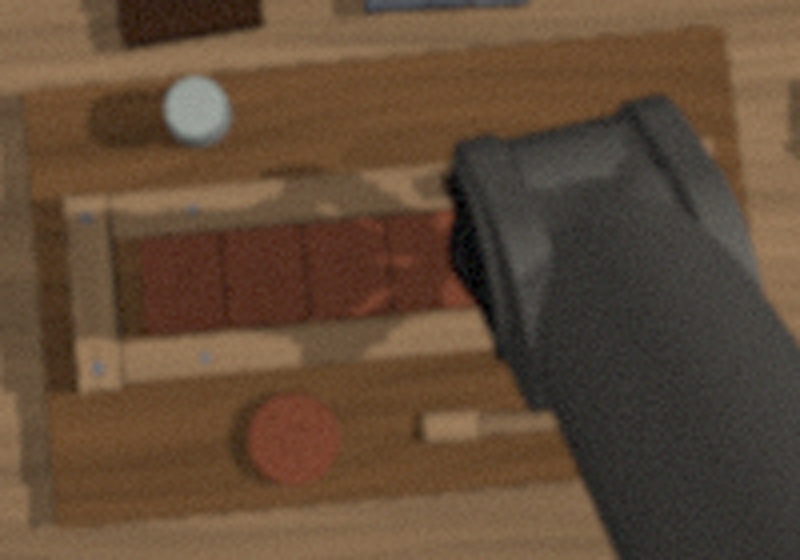

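The row is sliding together. Its front is at crop u≈141, about 15 mm short of the stop.

Emit:
step_arm:
  plan:
    - [0,0,-0.1,0,0,0]
    - [0,0,-0.1,0,0,0]
    - [0,0,-0.08,0,0,0]
    - [0,0,-0.05,0,0,0]
    - [0,0,-0.05,0,0,0]
    - [0,0,0,0,0,0]

```text
t: 5.88
eef_pos: [0.5108, -0.0861, 0.0261]
tool_rot: [0.517, 0.482, 0.517, -0.482]
contact_force: [0.6, -4.4, 2.0]
gripper_width: 0.005
```

```bash
python3 - <<'E'
from h import *
go(0,-41,25)
E
```

```text
tcp board [  0.6 -41.5  26.1] F [ 0.6 -4.4  2. ] t 5.875 units [ 0.027 -0.015 -0.014]
```

Emit:
step_arm:
  plan:
    - [0,0,-0.03,0,0,0]
    - [0,0,-0.03,0,0,0]
    - [0,0,0,0,0,0]

```text
t: 6.25
eef_pos: [0.5107, -0.0856, 0.0261]
tool_rot: [0.517, 0.482, 0.516, -0.483]
contact_force: [1.1, -8.6, 3.0]
gripper_width: 0.005
```

```bash
python3 - <<'E'
from h import *
go(0,-41,25); shot("top","top3",(250,200,350,270),8)
E
```

```text
tcp board [  0.5 -41.   26.1] F [ 1.1 -8.6  3. ] t 6.25 units [ 0.028 -0.013 -0.   ]
```

View pics/top3.png

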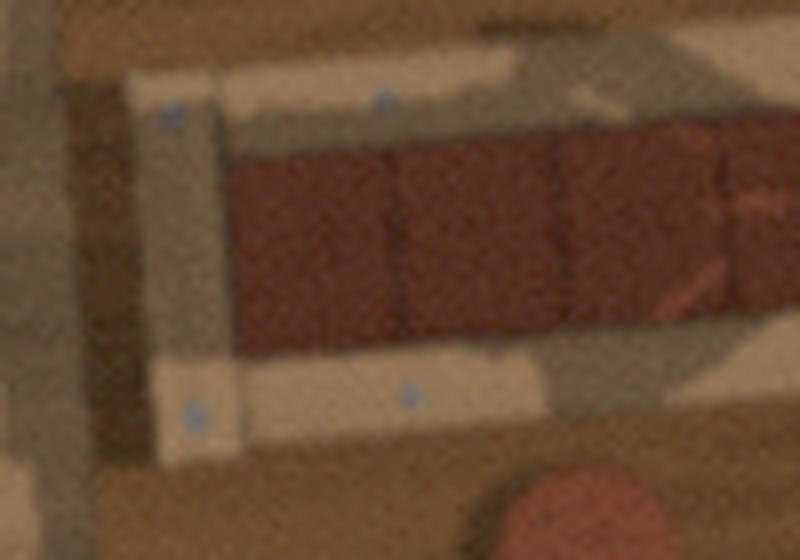

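The row meets the stop (crop u≈232) and the force is rising. One more small squeeze to confirm.

Emit:
step_arm:
  plan:
    - [0,0,-0.04,0,0,0]
    - [0,0,-0.04,0,0,0]
    - [0,0,0,0,0,0]
    - [0,0,0,0,0,0]

```text
t: 6.8
eef_pos: [0.5106, -0.0855, 0.0262]
tool_rot: [0.517, 0.482, 0.515, -0.485]
contact_force: [2.0, -14.8, 1.6]
gripper_width: -0.002
```

```bash
python3 - <<'E'
from h import *
go(0,-41,25)
E
```

```text
tcp board [  0.5 -40.9  26.2] F [  2.  -14.8   1.6] t 6.8 units [ 0.029 -0.012  0.003]
```

Emit:
step_arm:
  plan:
    - [0,0,0.4,0,0,0]
    - [0,0,0.8,0,0,0]
    - [0,0,0.6,0,0,0]
    - [-0.7,0,0,0,0,0]
    - [-0.9,0,0,0,0,0]
    - [-0.5,0.7,0,0,0,0]
    - [0,0.9,0,0,0,0]
    - [0,0.7,0,0,0,0]

```text
t: 7.8
eef_pos: [0.6082, -0.1445, 0.11]
tool_rot: [0.517, 0.483, 0.518, -0.481]
contact_force: [-0.6, 0.0, 0.1]
gripper_width: -0.0
```

```bash
python3 - <<'E'
from h import *
o,T,Tb=state();print(np.round(Tb,3))
go(90,-97,48); shot("top","top4",(250,160,450,300),4); shot("side","side4",(250,100,420,230),4.5)
E
```

```text
[[ 0.     1.     0.003]
 [ 0.002  0.003 -1.   ]
 [-1.     0.    -0.002]]
tcp board [  93.8 -106.4  110. ] F [-0.6  0.   0.1] t 7.8 units [ 1.55  -0.096 -0.233]
```

View pics/top4.png

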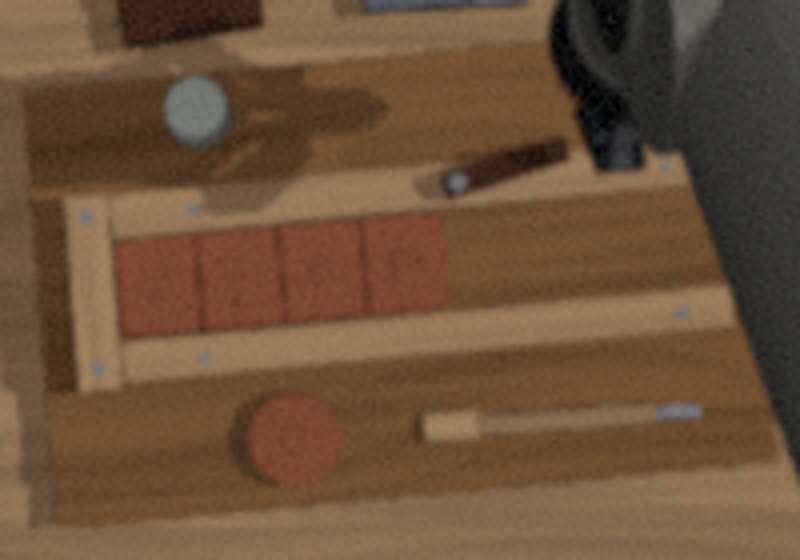

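View pics/side4.png

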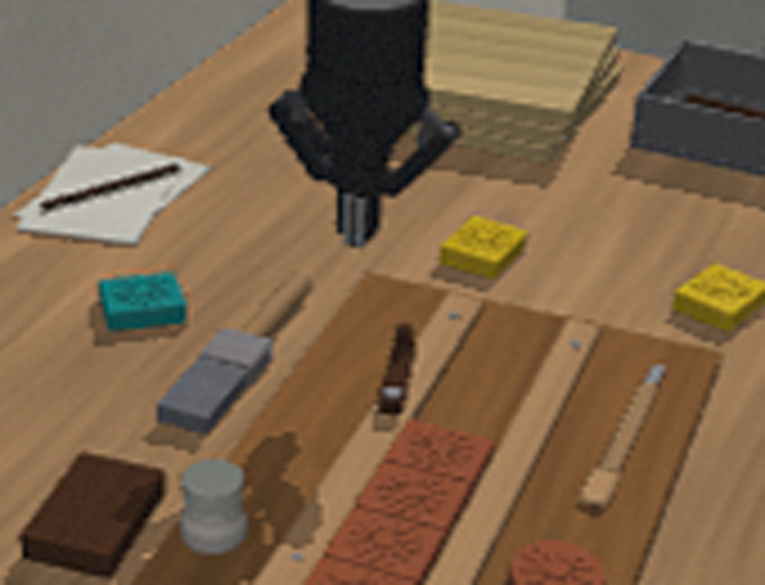

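Emit:
step_arm:
  plan:
    - [0.6,-0.05,-0.1,0,0,0]
    - [0.6,-0.04,-0.1,0,0,0]
    - [0.35,0,-0.03,0,0,0]
    - [0,0,0,0,0,0]

```text
t: 8.4
eef_pos: [0.6017, -0.1367, 0.047]
tool_rot: [0.516, 0.482, 0.518, -0.483]
contact_force: [0.1, -0.7, 0.2]
gripper_width: 0.002
```

```bash
python3 - <<'E'
from h import *
go(80,-97,48)
prev=None
for th in np.arange(-.2,1.62,.15):
    pg=np.array([45-58*np.sin(th),-41-58*np.cos(th)]);n=np.array([np.cos(th),-np.sin(th)])
    rho=min(14/abs(n[0]),11/max(abs(n[1]),1e-6));C=pg+n*(6+rho)
    print(round(th,2),"peg",pg.round(1),"C",C.round(1), None if prev is None else ((C-prev)/40).round(2));prev=C
E
```

```text
tcp board [ 87.9 -98.2  47. ] F [ 0.1 -0.7  0.2] t 8.4 units [-0.025 -0.198 -0.03 ]
-0.2 peg [ 56.5 -97.8] C [ 76.4 -93.8] None
-0.05 peg [ 47.9 -98.9] C [ 67.9 -97.9] [-0.21 -0.1 ]
0.1 peg [ 39.2 -98.7] C [  59.2 -100.7] [-0.22 -0.07]
0.25 peg [ 30.7 -97.2] C [  50.5 -102.3] [-0.22 -0.04]
0.4 peg [ 22.4 -94.4] C [  41.9 -102.7] [-0.21 -0.01]
0.55 peg [ 14.7 -90.4] C [  33.8 -102.2] [-0.2   0.01]
0.7 peg [  7.6 -85.4] C [  25.3 -100.2] [-0.21  0.05]
0.85 peg [  1.4 -79.3] C [ 15.  -94.8] [-0.26  0.14]
1.0 peg [ -3.8 -72.3] C [  6.5 -88.4] [-0.21  0.16]
1.15 peg [ -7.9 -64.7] C [ -0.6 -81.2] [-0.18  0.18]
1.3 peg [-10.9 -56.5] C [ -6.2 -73.3] [-0.14  0.2 ]
1.45 peg [-12.6 -48. ] C [-10.5 -64.9] [-0.11  0.21]
1.6 peg [-13.  -39.3] C [-13.5 -56.3] [-0.07  0.22]
```

Emit:
step_arm:
  plan:
    - [0,-0.2,0.0,0,0,0]
    - [0,-0.15,0.02,0,0,0]
    - [0,-0.15,0.02,0,0,0]
    - [0,-0.15,0.02,0,0,0]
    - [0,-0.15,0.02,0,0,0]
    - [0,-0.15,0.02,0,0,0]
    - [0,-0.15,0.01,0,0,0]
    - [0,-0.1,0.01,0,0,0]

```text
t: 9.4
eef_pos: [0.5548, -0.1453, 0.0479]
tool_rot: [0.517, 0.482, 0.517, -0.482]
contact_force: [0.5, 0.7, -0.4]
gripper_width: 0.001
```

```bash
python3 - <<'E'
from h import *
go(25.3,-100.2,47);  shot("side","side5",(250,100,420,230),4.5)
E
```

```text
tcp board [  40.5 -103.6   47.9] F [ 0.5  0.7 -0.4] t 9.4 units [ 0.024 -0.379 -0.086]
```

View pics/side5.png

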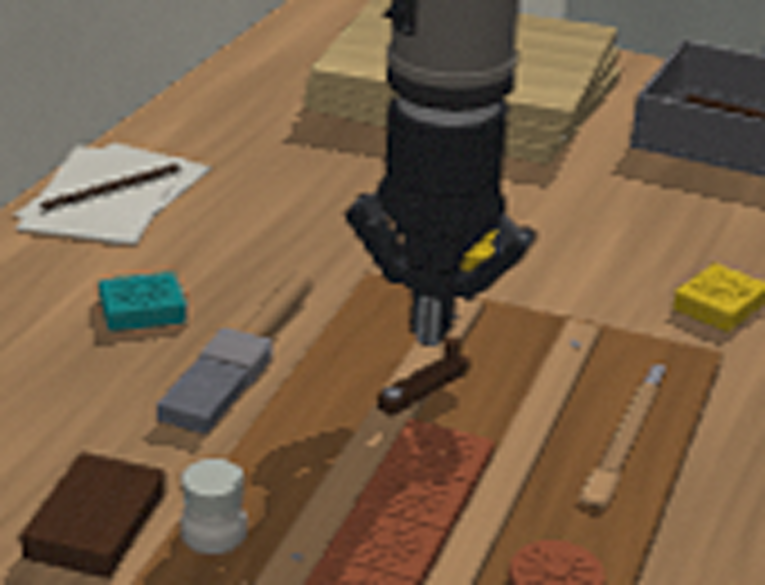

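The keeper is swinging: its peg, at crop (455,350), is against the fingers. I'll carry on round the arc.

Emit:
step_arm:
  plan:
    - [0,-0.17,-0.03,0,0,0]
    - [0,-0.2,-0.05,0,0,0]
    - [0,-0.13,-0.07,0,0,0]
    - [0,-0.13,-0.07,0,0,0]
    - [0,-0.21,-0.16,0,0,0]
    - [0,-0.18,-0.18,0,0,0]
    - [0,-0.14,-0.2,0,0,0]
    - [0,0,0,0,0,0]

```text
t: 10.45
eef_pos: [0.506, -0.1174, 0.048]
tool_rot: [0.517, 0.482, 0.518, -0.482]
contact_force: [-0.3, 0.7, 0.4]
gripper_width: -0.001
```

```bash
python3 - <<'E'
from h import *
go(-13.5,-58,47);  shot("side","side6",(250,100,420,230),4.5)
E
```

```text
tcp board [ -6.3 -72.4  48. ] F [-0.3  0.7  0.4] t 10.45 units [ 0.026 -0.18  -0.36 ]
```

View pics/side6.png

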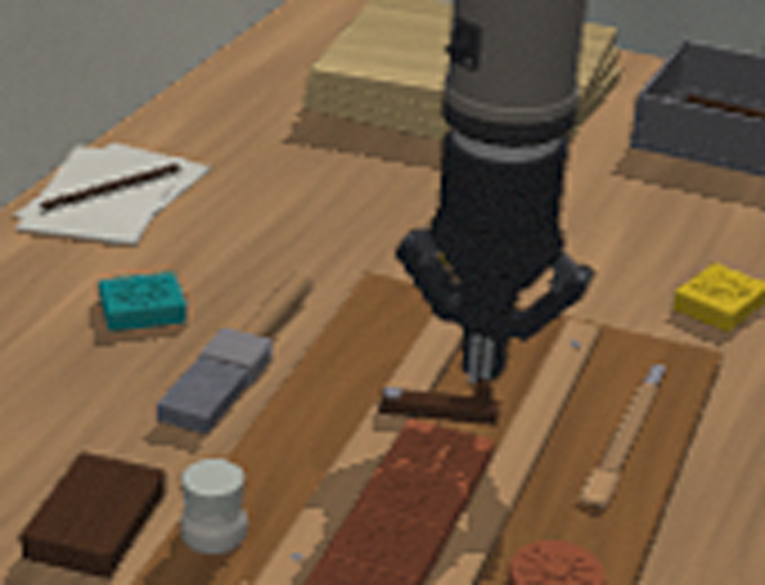

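Emit:
step_arm:
  plan:
    - [0,-0.1,-0.14,0,0,0]
    - [0,-0.06,-0.12,0,0,0]
    - [0,-0.02,-0.08,0,0,0]
    - [0,0,-0.04,0,0,0]
    - [0,0,-0.04,0,0,0]
    - [0,0,-0.04,0,0,0]
    - [0,0,0,0,0,0]

```text
t: 11.38
eef_pos: [0.4984, -0.1029, 0.0481]
tool_rot: [0.517, 0.482, 0.516, -0.484]
contact_force: [-0.6, -7.4, 0.2]
gripper_width: 0.003
```

```bash
python3 - <<'E'
from h import *
go(-13.5,-58,47)
E
```

```text
tcp board [-12.9 -57.5  48.1] F [-0.6 -7.4  0.2] t 11.375 units [ 0.028 -0.015  0.013]
```

The peg is at the place predicted for the hard stop, with 7 N on the fingers. I'll back straight off, then up and away, and check.

Emit:
step_arm:
  plan:
    - [0,0,0.15,0,0,0]
    - [0,0,0.6,0,0,0]
    - [0,0,0.8,0,0,0]
    - [-0.8,0,0.8,0,0,0]
    - [-0.9,0,0.9,0,0,0]
    - [-0.9,0,0.9,0,0,0]
    - [-0.5,0,0.9,0,0,0]
    - [0,0,0,0,0,0]

```text
t: 12.38
eef_pos: [0.5131, -0.3057, 0.1738]
tool_rot: [0.517, 0.484, 0.514, -0.483]
contact_force: [-0.3, -0.3, -0.6]
gripper_width: 0.003
```

```bash
python3 - <<'E'
from h import *
go(0,-58,47);  shot("side","side7",(250,150,420,280),4.5); shot("top","top7",(250,160,450,300),4)
f=lambda u,v:((u+.5)/4-.5+250,(v+.5)/4-.5+160)
E
```

```text
tcp board [ -12.1 -260.8  173.8] F [-0.3 -0.3 -0.6] t 12.375 units [ 3.157  0.273 -5.078]
```

View pics/side7.png

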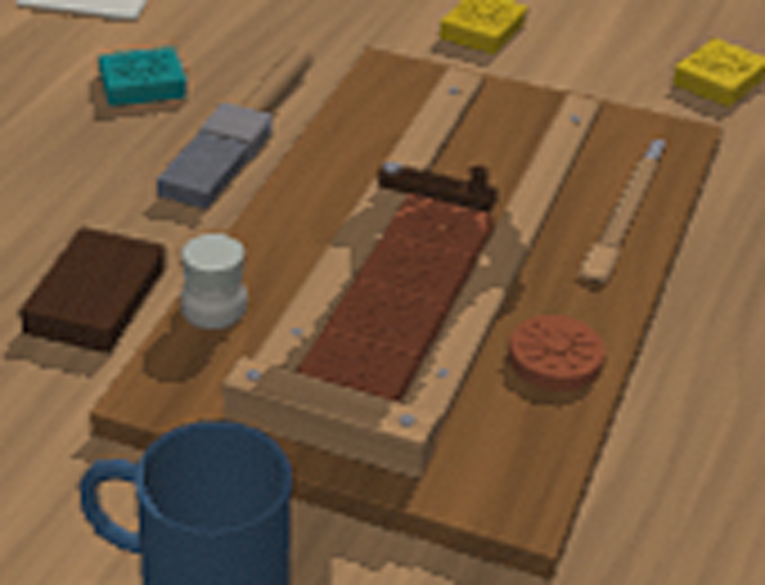

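View pics/top7.png

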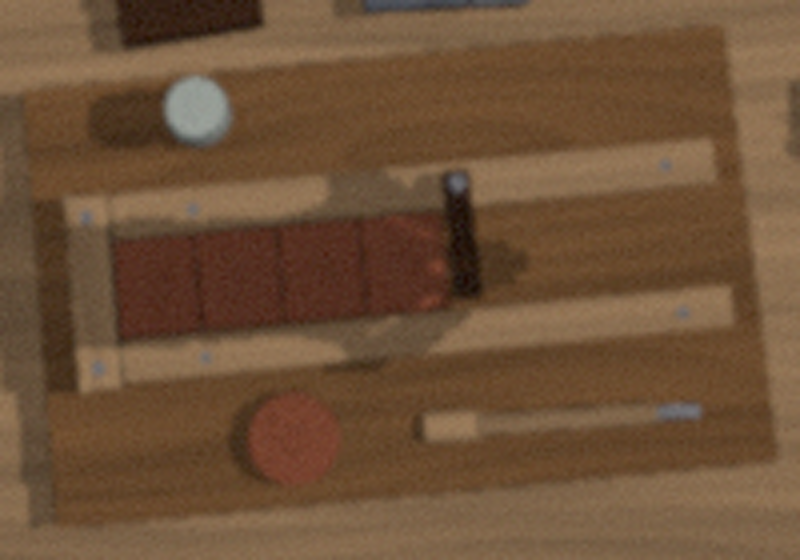

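```bash
python3 - <<'E'
from h import *
f=lambda u,v:((u+.5)/4-.5+250,(v+.5)/4-.5+160)
p=np.load("top7.npz")["p"];g=p.astype(int).sum(2)
ys,xs=np.where(g[200:238,355:375]<110);r=cv2.minAreaRect(np.c_[xs+355,ys+200].astype(np.float32));bp=cv2.boxPoints(r)
Q=np.array([w2b(ray("top",q,.042)) for q in bp]);print(len(xs),Q.round(1))
a,b=w2b(ray("top",f(457,183),.042)),w2b(ray("top",f(467,296),.042));print(a,b)
d=b-a;print("theta",np.arctan2(-d[0],-d[1]))
for n,uv in dict(t4a=(442,212),t4b=(452,306),t1a=(114,241),t1b=(121,339)).items(): print(n,np.round(w2b(ray("top",f(*uv),.036)),1))
E
```

```text
148 [[ 38.8 -31.6  42. ]
 [ 39.2 -48.1  42. ]
 [-21.9 -48.6  42. ]
 [-22.2 -32.2  42. ]]
[ 44.83185166 -40.99553326  42.        ] [-23.11142165 -40.08125625  42.        ]
theta 1.5842519902950496
t4a [ 28.6 -30.8  36. ]
t4b [-28.3 -31.1  36. ]
t1a [ 28.9 168.4  36. ]
t1b [-30.1 168.8  36. ]
```

The keeper measures about 1.57 rad. The row spans y −31 to +169 mm, within 1–1.5 mm of its place, and the arm is well clear. Handing in.

```bash
python3 -c "
from station import bot
print(bot.hand_in())"
```

```text
the job is handed in; nothing more can be done
None
```

I pushed the last tile until the row was tight against the end stop, then swung the keeper fully across the channel behind it. I handed the job in at about 12.5 s; no verdict came back.

- **Row:** I pushed only on tile 4 with the shut fingers, about 70 mm. At the end the force rose to about 15 N while the fingers no longer moved. The last top view put the row at board y −31 to +169 mm, against −30 to +170 mm for a tight row. That 1 mm difference is within the camera's accuracy.
- **Keeper:** I pushed its peg round to the hard stop, which it met with about 7 N. The last top view gave about 1.57–1.58 rad, square across behind tile 4.
- **Everything else:** The roundel, modeller, glaze, mug, brush, pattern and the look-alike tiles look unmoved in the final pictures. I compared these by eye and did not measure them. The fingers finished well clear, at z = 174 mm behind the channel mouth, with no contact force.

No check failed. The only disagreement was my first colour mask for the tiles, which missed the row. I read the tile edges from enlarged crops instead.

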